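# Open a locked key drawer through its emergency-release slot

## Robot

A 6-joint arm with a two-finger parallel gripper is mounted at the origin on the work surface. World frame = base frame: x ahead of the robot, y to its left, z up, the work surface at z = 0. Lengths are in mm, angles in rad, forces in N, time in s.
With the tool pointing down it reaches from about 350 to 1000 mm from the base axis. Payload 7.1 kg.
Tool frame: the origin (TCP) lies where the fingers leave the gripper's body, on its centre line; the fingertips stand 73 mm ahead of it and the grasp point (between the pads) lies 54 mm ahead of it; z points along the fingers, y is the line along which they close (so a half turn about z gives the same grasp; the last joint's range is limited). The gripper opens to 85 mm and grips with 20 to 120 N. Pads are 22 mm wide; open, the fingers measure 114 mm over their backs; the gripper's body (76 mm by 85 mm) begins 54 mm behind the grasp point. The pads swing forward as they close: fully open they stand 13 mm farther back than shut.
Start: joints at [1.201, 0.423, 1.63, -0, 1.089, -0.019], TCP at [214.749, 586.931, 303.919] pointing down, gripper open.
Joint ranges: [-3, 3], [-0.9, 2.11], [0.09, 2.58], [-1.31, 4.45], [0.11, 2.69], [-2.54, 2.54]. Speed limits (rad/s): [2.39, 2.39, 3.01, 3.14, 3.14, 3.14].

## Interface

Orientations are given as a 3x3 rotation matrix whose columns are the frame's x, y, z axes.
In Python, from cell import arm gives the robot as it stands. The module is installed in compiled form; this text tells all that it offers.
- The arm moves only by the tool jog_arm, never from a script. Its argument "rows" is a list of rows, each a list of 7 numbers: the shift along the tool's x, y, z in cm, then the turn, a rotation vector about the tool's x, y, z in degrees, then the opening, from 0 (shut) to 1 (fully open). In form: [[x, y, z, wx, wy, wz, grip], ...]. A call has 1 to 20 rows; each row shifts and turns the commanded pose from where the row before left it, along the tool's axes as they then stand; what a row does not reach is not made up. A row lasts 1/10 s, in which the tool goes at most 50 mm and 8.59 degrees, less where a joint would pass 70% of its speed; a pose out of reach is approached as far as the arm can. A call is refused whole if a number of a shift passes 5 or a number of a turn 8.59, either way. A call with a gripper value outside its range is refused whole. The fingers move at their own pace and stop on an object; "grip_force" is the grip in N (left out, the last holds). Time passes only in rows, so rows that do not move let the fingers close. It gives the time, the measured TCP pose, the force, the opening and the grip force at its end, in the units of the state.
- arm.sense(): the state, without advancing time (a new reading comes with each control period).
- arm.camera(name): name is "scene" or "top"; returns a dict with "pixels" (420x560x3 uint8, red, green, blue), "fx", "fy", "cx", "cy" (pixels), "R" (3x3) and "t" (3): a world point X has camera coordinates R X + t. Camera axes: x right, y down, z forward; pixel columns grow to the right and rows downward; lengths in mm; the calibration is good to about 2 mm. A picture is of the moment at which its call begins. There is no depth.
- arm.sign_off(): hands the job in; it is judged then, once.
The state is a dict: "time": time; "qpos": joint angles; "qvel": joint speeds; "tau": joint torques, N m; "eef_pos": TCP position; "eef_rot": TCP orientation; "force": force on the tool from outside, world axes, zero at the start; "ft_torque": the same for the moment, N m; "finger_gap": finger opening in mm; "gripper_force": force on a finger pad.
Only numpy, scipy, OpenCV 4.12 (cv2) and the standard library are available. Lean on these libraries where they do the work, as an engineer would, in place of code of your own. Each camera call takes 0.05 s, during which the arm holds its last target. There are 200 camera calls.

## Task

The key drawer is locked and its key is lost: take the release rod from its wooden stand, put it down through the narrow slot in the top of the grey box, feel for the latch tab hidden between two rigid guards and press it gently down until the drawer springs fully out. Never force the rod against the box (light contact, nowhere near 30 N). Then put the rod back upright in its stand, all the way down, and leave the other things where they are.

Things in the scene. Friction and masses are not known exactly. Their poses are not given: they have to be found in the camera images.
- keybox: The key drawer unit: a fixed grey sheet-steel box, 200 (x, front to back) x 220 (y) x 110 mm high; origin at the centre of its underside; its front (drawer side) faces its -x. In its flat top, 30 mm behind the middle, is one narrow slot with a thin bright steel frame round it; the drawer fills the lower half of the front.
- slot (a point): Centre of the slot, level with the box's top (110 mm above the table); axes as the box's, y along the slot. The slot is 10 mm wide (x), 96 mm long (y), chamfered 2 mm, in a panel 8 mm thick. Under it, unmeasured, to be felt for: the latch tab between two guards, all wider than the slot in x. The tab's centre lies within 22 mm of the slot's middle along y.
- slot_deck (a point): Point below the slot's centre on the rigid deck, 58 mm below the box's top, that floors the latch space. Each guard is an upright rigid steel block, 8 mm long (y), from the deck up to 20 mm below the box's top. The gap between the two is 13 mm (y); in its middle stands the tab, 11 mm long (y), its upper face 24 to 38 mm below the box's top. Beyond the guards the space is empty.
- drawer (a joint): How far the drawer of the key drawer unit stands out towards the box's -x, in m: 0 shut (up to 0.002 of play while latched), 0.04 fully out. Pushed straight down, the tab yields against a spring (4 N at first, 7 N after 6 mm, where it frees the drawer) and stops hard at 9 mm. A spring then drives the drawer out in about half a second and it stays out.
- rod: The release rod (loose, about 0.1 kg), upright: a round steel shank 7 mm in diameter and 80 mm long, below a black square handle 16 x 16 x 60 mm (from 80 to 140 mm above the tip). Origin at the tip (lower end), z up along the rod, x and y across the handle's flats.
- rod_tip (a point): The rod's lower end (its origin).
- stand: The rod's wooden stand: a fixed block 75 x 75 x 85 mm high, origin at the centre of its underside. A square hole 13 x 13 mm with a 2 mm chamfer goes through its middle from top to bottom; the rod's shank hangs in it with the foot of the handle resting on the block's top, the tip 5 mm above the table.
- tape: Bystander: roll of tape lying flat near the stand, 90 mm across, 24 mm high.
- stamp_pad: Bystander: dark stamp-pad tin, 50 x 80 x 14 mm, lying on top of the key drawer unit in front of the slot.
- punch: Bystander: hole punch with a blue arm, about 130 x 100 x 65 mm.
- carton: Bystander: small cardboard carton, 120 x 160 x 70 mm.
- mug: Bystander: white mug, 80 mm across, 90 mm high.
- glue: Bystander: glue bottle, 44 mm across, 100 mm high.
- stapler: Bystander: desk stapler, 130 x 36 x 50 mm.
There are look-alikes about, which are no part of the job. What is meant by the stand is not green, purple or red, and is the larger of those in its own colour.

How it is judged (in metres and radians):
On the way, in this order (a step that is already met when the one before it is completed fails the run):
1. the rod's tip is down in the slot, at least 15 mm below the box's top (z of rod_tip in the frame of slot below -0.015 m and horizontal distance between rod_tip and slot below 0.05 m), for 0.1 s.
2. the drawer has sprung out more than 30 mm (value of joint drawer above 0.03 m), for 0.1 s.
At the end, for the whole second after the job is handed in: The drawer stands out more than 30 mm; the released rod stands at rest in the stand's hole, tip within 8 mm of its axis and less than 10 mm above the table, leaning less than 0.1 rad (value of joint drawer above 0.03 m and horizontal distance between rod_tip and stand below 0.008 m and z of rod_tip in the frame of stand below 0.01 m and angle between rod's own z axis and vertical below 0.1 rad and linear speed of rod below 0.02 m/s); the robot touches nothing.
It fails at once if the rod bears on the key drawer unit (case, tab or deck) with more than 30 N (contact force between rod and keybox above 30 N).
It fails at once if a bystander is moved more than 30 mm (distance of any of tape, stamp_pad, punch, carton, mug, glue, stapler from where it was at the start of the episode above 0.03 m).
It also fails if it takes over 58 s, if anything falls off the work surface, if the arm or the gripper's body presses on something with over 40 N, if the wrist force passes 120 N, or if a joint passes its speed limit or range.

## Working session

There is one attempt and no reset: what is moved stays moved. The work goes in short steps, Python scripts to look and compute and a tool call to move; the robot and the scene stay as the last step left them, time stands still between calls to the robot, and variables do not carry over. Pictures are saved under pics/ and viewed, at most 10 in all, crops included, and the job is handed in when it is done.

Besides the shell and the picture viewer there is one more tool, called as name(argument=value, ...) on one line, values as JSON. jog_arm: Moves the arm, as the interface text tells. Its arguments: {"type":"object","properties":{"rows":{"type":"array","items":{"type":"array","items":{"type":"number"}}},"grip_force":{"type":"number"}},"required":["rows"]}

```bash
mkdir -p pics; cat > h.py <<'E'
import numpy as np,cv2,pickle
def ray(c,u,v):
    R=np.array(c["R"]);t=np.array(c["t"]);d=R.T@np.array([(u-c["cx"])/c["fx"],(v-c["cy"])/c["fy"],1]);return -R.T@t,d
def onz(c,u,v,z):
    o,d=ray(c,u,v);return o+d*(z-o[2])/d[2]
def proj(c,X):
    p=np.array(c["R"])@np.array(X,float)+np.array(c["t"]);return np.array([c["fx"]*p[0]/p[2]+c["cx"],c["fy"]*p[1]/p[2]+c["cy"]])
E
python3 - <<'E'
from cell import arm
import cv2,pickle,numpy as np
for n in("scene","top"):
    c=arm.camera(n);pickle.dump(c,open(n+".pkl","wb"));cv2.imwrite(f"pics/{n}0.png",c["pixels"][:,:,::-1])
    print(n,c["fx"],c["cx"],c["cy"],np.round(c["R"],3).tolist(),np.round(c["t"]).tolist())
s=arm.sense();print(s)
E
```

```text
scene 535.8881322588819 286.2095076501008 210.02732684137638 [[-0.361, 0.932, -0.008], [0.506, 0.188, -0.842], [-0.784, -0.308, -0.54]] [149.0, -206.0, 2104.0]
top 546.5418406538272 277.14644823051196 209.8127190337397 [[-0.024, -1.0, -0.018], [-0.995, 0.025, -0.094], [0.094, 0.016, -0.995]] [70.0, 541.0, 1523.0]
{'time': 0.1, 'qpos': array([ 1.20096163e+00,  4.23758768e-01,  1.63062514e+00, -2.43253433e-05,
        1.08860658e+00, -1.90083844e-02]), 'qvel': array([-0.0004622 , -0.00487078, -0.00339622,  0.00145985,  0.00026691,
       -0.0010336 ]), 'tau': array([-5.79178923e-04, -5.58419645e+01, -2.82446229e+01, -1.78900673e-04,
        2.92845449e-03,  4.23299821e-05]), 'eef_pos': array([214.63638709, 586.56147724, 303.2223434 ]), 'eef_rot': array([[-9.39092933e-01,  3.43662956e-01, -4.85167540e-04],
       [ 3.43663298e-01,  9.39092018e-01, -1.31111064e-03],
       [ 5.03680417e-06, -1.39798902e-03, -9.99999023e-01]]), 'force': array([-0.10410651,  0.31545843, -0.3783338 ]), 'ft_torque': array([0.01973794, 0.03744849, 0.00046235]), 'gripper_force': 0.0, 'finger_gap': 85.45474834433462}
```

View pics/scene0.png

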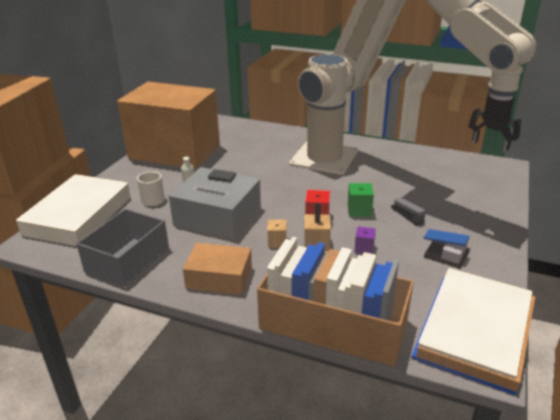

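View pics/top0.png

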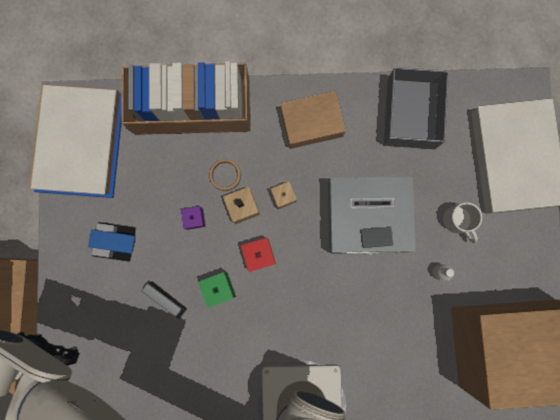

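Wooden-coloured stands in the top view: (241,204), larger with the dark rod in it, and (283,194), smaller. Others are purple (192,217), red (258,254) and green (215,289). The one meant is the wooden one at (241,204). I'll confirm it in one enlarged crop and measure with masks.

```bash
cat > m.py <<'E'
from h import *
c=pickle.load(open("top.pkl","rb"));s=pickle.load(open("scene.pkl","rb"))
im=c["pixels"][:,:,::-1].copy()
a=cv2.resize(im[150:270,170:310],None,fx=5,fy=5,interpolation=cv2.INTER_CUBIC)[:, :400*2]
b=cv2.resize(im[165:265,320:425],None,fx=5,fy=5,interpolation=cv2.INTER_CUBIC)
cv2.imwrite("pics/crop1.png",a);cv2.imwrite("pics/crop2.png",b)
hsv=cv2.cvtColor(im,cv2.COLOR_BGR2HSV)
m=cv2.inRange(hsv,(8,80,110),(25,255,255))
m[:,:]=np.where((np.indices(m.shape)[1]>222)&(np.indices(m.shape)[1]<300)&(np.indices(m.shape)[0]>178)&(np.indices(m.shape)[0]<230),m,0)
for k in cv2.findContours(m,0,2)[0]:
    if cv2.contourArea(k)<80: continue
    r=cv2.minAreaRect(k);print("wood",r)
    p=cv2.boxPoints(r);P=np.array([onz(c,*q,85) for q in p]);print(P.round(0)[:,:2].tolist(),P.mean(0).round(1),[np.linalg.norm(P[i]-P[i-1]).round(1) for i in range(4)],np.degrees(np.arctan2(*(P[1]-P[0])[1::-1])))
g=cv2.cvtColor(im,cv2.COLOR_BGR2GRAY)
m=(g>110).astype(np.uint8)*255;z=np.zeros_like(m);z[190:215,340:405]=m[190:215,340:405]
ks=cv2.findContours(z,0,2)[0];k=max(ks,key=cv2.contourArea);r=cv2.minAreaRect(k);p=cv2.boxPoints(r);P=np.array([onz(c,*q,110) for q in p])
print("slot",r,P.round(1)[:,:2].tolist(),P.mean(0))
# scene slot
gs=cv2.cvtColor(s["pixels"],cv2.COLOR_RGB2GRAY);b2=cv2.resize(s["pixels"][155:245,165:390,::-1],None,fx=3.5,fy=3.5,interpolation=cv2.INTER_CUBIC);cv2.imwrite("pics/crop3.png",b2)
print("proj slot in scene",proj(s,P.mean(0)))
m=(g<28).astype(np.uint8)*255;z=np.zeros_like(m);z[192:216,230:254]=m[192:216,230:254]
for k in cv2.findContours(z,0,2)[0]: print("dark",cv2.minAreaRect(k))
E
python3 m.py
```

```text
wood ((240.33248901367188, 204.06443786621094), (27.928569793701172, 27.856775283813477), 68.96248626708984)
[[579.0, 204.0], [605.0, 133.0], [532.0, 107.0], [507.0, 178.0]] [555.8 155.5  85. ] [np.float64(76.9), np.float64(76.2), np.float64(76.9), np.float64(75.9)] -70.269539176823
wood ((283.0862121582031, 193.96551513671875), (20.42648696899414, 19.869400024414062), 68.19859313964844)
[[597.0, 73.0], [616.0, 22.0], [564.0, 3.0], [545.0, 54.0]] [580.5  38.   85. ] [np.float64(56.2), np.float64(54.4), np.float64(56.2), np.float64(54.2)] -69.51692338597407
slot ((372.0, 202.0), (24.0, 64.0), 90.0) [[584.1, -115.0], [579.7, -286.0], [515.2, -283.1], [519.5, -112.8]] [ 549.62634905 -199.20614847  110.        ]
proj slot in scene [210.73220907 191.4381761 ]
dark ((241.0, 205.0), (0.0, 0.0), 0.0)
```

View pics/crop1.png

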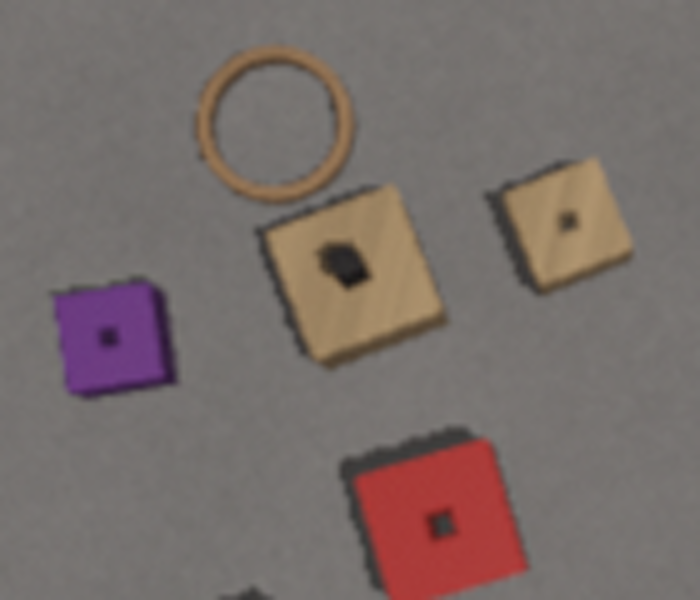

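View pics/crop2.png

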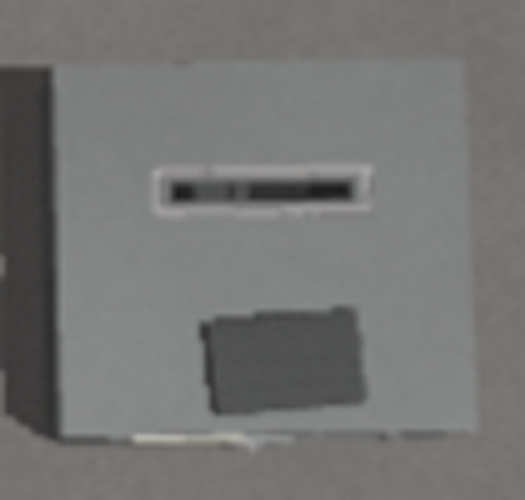

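View pics/crop3.png

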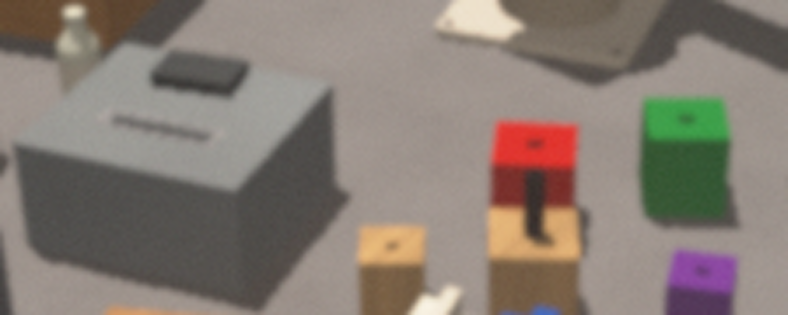

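The crop confirms it: the large wooden block at crop centre (350,275) has the black handle in its hole, and the smaller wooden block at (568,222) is empty. The slot's frame spans crop-2 (153..373, 165..215), with a hint of structure under its left part, at +y. Next I'll refine the handle and slot axes.

```bash
cat > m2.py <<'E'
from h import *
c=pickle.load(open("top.pkl","rb"));s=pickle.load(open("scene.pkl","rb"))
print("cam",(-np.array(c["R"]).T@c["t"]).round(),(-np.array(s["R"]).T@s["t"]).round())
def big(im,x0,x1,y0,y1,f=8): return cv2.resize(im[y0:y1,x0:x1],None,fx=f,fy=f,interpolation=cv2.INTER_CUBIC)
def px(p,x0,y0,f=8): return (np.array(p)+.5)/f-.5+np.array([x0,y0])
g=cv2.cvtColor(c["pixels"],cv2.COLOR_RGB2GRAY)
print(g[197:214,230:254:1].tolist().__repr__().replace("], [","\n"))
# box top
b=big(g,322,424,168,262)
hs=cv2.cvtColor(c["pixels"],cv2.COLOR_RGB2HSV)
def rect(m,x0,y0,z,name):
    k=max(cv2.findContours(m,0,2)[0],key=cv2.contourArea);r=cv2.minAreaRect(k);p=px(cv2.boxPoints(r),x0,y0)
    P=np.array([onz(c,*q,z) for q in p]);e=P[1]-P[0];f=P[2]-P[1]
    print(name,"pxc",p.mean(0).round(2),"ctr",P.mean(0).round(1),"sides",np.linalg.norm(e).round(1),np.linalg.norm(f).round(1),"ang",np.degrees(np.arctan2(e[1],e[0])).round(2),P[:,:2].round(1).tolist())
fr=big(g,345,400,193,213);print("frame med",np.median(fr),fr.max())
rect(((fr>np.median(fr)+20)*255).astype(np.uint8),345,193,110,"frame")
rect(((fr<np.median(fr)-22)*255).astype(np.uint8),345,193,110,"slot")
ha=big(g,230,252,194,214);rect(((ha<62)*255).astype(np.uint8),230,194,145,"handle62");rect(((ha<75)*255).astype(np.uint8),230,194,145,"handle75")
# box corners from crop2
for q in [(52,65),(463,60),(478,432),(60,438)]: print("boxcorner",onz(c,*px(q,320,165,5),110).round(1))
# profile in slot
print("slotrow",g[200:206,346:398].tolist())
h=onz(c,240.3,204.1,85);print("stand->scene top",proj(s,h),proj(s,h+[0,0,60]))
gs=cv2.cvtColor(s["pixels"],cv2.COLOR_RGB2GRAY);d=(gs<45).astype(np.uint8)[200:228,308:330];ys,xs=np.nonzero(d);print("handle scene",xs.min()+308,xs.max()+308,ys.min()+200,ys.max()+200)
print("slot scene pred",proj(s,onz(c,372.1,202.4,110)),"obs approx",px((165,128),165,155,3.5))
E
python3 m2.py
```

```text
cam [ 397.   32. 1568.] [1807.  548.  963.]
[[140, 138, 136, 134, 134, 133, 133, 133, 133, 129, 128, 137, 133, 133, 133, 135, 139, 142, 143, 143, 143, 145, 131, 106
141, 138, 136, 133, 123, 102, 99, 97, 97, 99, 107, 135, 134, 134, 133, 135, 141, 143, 144, 142, 143, 145, 132, 106
140, 138, 135, 122, 94, 69, 57, 55, 53, 58, 73, 112, 132, 134, 133, 137, 141, 142, 143, 142, 144, 144, 137, 121
139, 137, 125, 95, 69, 55, 45, 42, 41, 40, 47, 76, 115, 133, 134, 138, 143, 143, 142, 143, 144, 144, 139, 130
138, 136, 129, 107, 68, 48, 40, 42, 44, 42, 42, 53, 93, 129, 135, 140, 142, 143, 142, 143, 145, 143, 141, 139
138, 136, 134, 118, 72, 55, 44, 42, 45, 44, 44, 44, 70, 111, 136, 141, 143, 144, 142, 143, 144, 142, 141, 144
138, 136, 134, 119, 77, 60, 46, 44, 45, 46, 46, 42, 46, 93, 132, 143, 143, 143, 142, 145, 144, 140, 142, 144
136, 134, 134, 129, 107, 75, 63, 47, 42, 43, 35, 30, 30, 70, 119, 143, 143, 143, 143, 145, 144, 140, 142, 144
136, 133, 134, 135, 129, 119, 103, 60, 33, 32, 28, 27, 33, 63, 110, 142, 143, 142, 143, 144, 143, 141, 142, 145
135, 134, 133, 134, 133, 133, 129, 104, 54, 28,
[... 2988 characters left out ...]
112, 111, 113, 114, 113, 113, 119, 130, 136, 139, 134, 131, 131, 131]]
stand->scene top [317.79863551 221.19379821] [318.29198429 203.88085806]Traceback (most recent call last):
  File "m2.py", line 24, in <module>
    gs=cv2.cvtColor(s["pixels"],cv2.COLOR_RGB2GRAY);d=(gs<45).astype(np.uint8)[200:228,308:330];ys,xs=np.nonzero(d);print("handle scene",xs.min()+308,xs.max()+308,ys.min()+200,ys.max()+200)
                                                                                                                                         ~~~~~~^^
    return umr_minimum(a, axis, None, out, keepdims, initial, where)
ValueError: zero-size array to reduction operation minimum which has no identity
```

The box measures 200 x 220 as it should: slot centre ≈ (547.4, -198.8), box yaw ≈ -0.7°. The stand's top is 76 x 76 at (555.8, 155.5). The slit shading suggests the guards and tab centre on y ≈ -181. I'll go above the rod now.

jog_arm(rows=[[0,0,0,0,0,8,1],[0,0,0,0,0,8,1],[0,0,0,0,0,8,1],[0,0,0,0,0,8,1],[0,0,0,0,0,8,1],[0,0,0,0,0,8,1],[-3.8,1.1,0,0,0,0,1],[-3.8,1.1,0,0,0,0,1],[-3.8,1.1,0,0,0,0,1],[-3.8,1.1,0,0,0,0,1],[-3.8,1.1,0,0,0,0,1],[-3.8,1.1,0,0,0,0,1],[-3.8,1.1,0,0,0,0,1],[-3.8,1.1,0,0,0,0,1],[-3.8,1.1,0,0,0,0,1],[-3.8,1.1,0,0,0,0,1],[-3.8,1.1,0,0,0,0,1],[-3.8,1.1,0,0,0,0,1],[-3.8,1.1,0,0,0,0,1],[-3.35,1.07,0,0,0,0,1]], grip_force=40)

```text
time: 2.1
eef_pos: [554.9, 153.1, 303.7]
eef_rot: [[-0.372, 0.928, -0.0], [0.928, 0.372, -0.0], [-0.0, -0.001, -1.0]]
force: [0.6, -0.2, 0.1]
finger_gap: 85.3
gripper_force: 0.0
```

jog_arm(rows=[[0.1,0,2.6,0,0,0,1],[0,0,2.6,0,0,0,1],[0,0,2.6,0,0,0,1],[0,0,2.6,0,0,0,1],[0,0,1.6,0,0,0,1],[0,0,1.2,0,0,0,1],[0,0,0,0,0,0,1],[0,0,0,0,0,0,1]])

```text
time: 2.9
eef_pos: [554.0, 155.8, 172.2]
eef_rot: [[-0.373, 0.928, 0.0], [0.928, 0.373, 0.0], [-0.0, 0.0, -1.0]]
force: [0.1, -0.1, 0.1]
finger_gap: 85.1
gripper_force: 0.0
```

```bash
python3 - <<'E'
from cell import arm
import cv2,numpy as np
from h import *
t=arm.camera("top");s=arm.camera("scene")
a=cv2.resize(t["pixels"][170:240,205:285,::-1],None,fx=5,fy=5,interpolation=cv2.INTER_CUBIC)
b=cv2.resize(s["pixels"][160:230,275:355,::-1],None,fx=5,fy=5,interpolation=cv2.INTER_CUBIC)
cv2.imwrite("pics/g1.png",np.hstack([a,b]));print(arm.sense()["eef_pos"])
E
```

```text
[554.35936013 155.93502404 172.92514492]
```

View pics/g1.png

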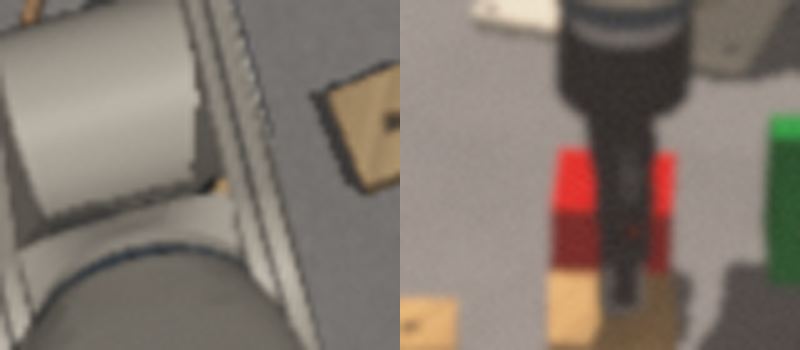

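The picture shows the gripper astride the handle, with the fingers at crop (625,285) over the stand's top. I'll close now.

jog_arm(rows=[[0,0,0,0,0,0,0.5],[0,0,0,0,0,0,0.3],[0,0,0,0,0,0,0.22],[0,0,0,0,0,0,0.15],[0,0,0,0,0,0,0.1],[0,0,0,0,0,0,0],[0,0,0,0,0,0,0],[0,0,0,0,0,0,0],[0,0,0,0,0,0,0],[0,0,0,0,0,0,0]], grip_force=40)

```text
time: 4.0
eef_pos: [554.1, 155.9, 172.1]
eef_rot: [[-0.373, 0.928, 0.001], [0.928, 0.373, 0.0], [-0.0, 0.001, -1.0]]
force: [2.3, 0.8, 0.3]
finger_gap: 15.6
gripper_force: 43.1
```

jog_arm(rows=[[0,0,-0.5,0,0,0,0],[0,0,-1,0,0,0,0],[0,0,-1.5,0,0,0,0],[0,0,-1.5,0,0,0,0],[0,0,-1.5,0,0,0,0],[0,0,-1.5,0,0,0,0],[0,0,-1.5,0,0,0,0],[0,0,-1.5,0,0,0,0],[0,0,-1.5,0,0,0,0],[0,0,-1.5,0,0,0,0],[0,0,-0.5,0,0,0,0],[0,0,0,0,0,0,0],[0,0,0,0,0,0,0]])

```text
time: 5.3
eef_pos: [553.1, 155.6, 311.4]
eef_rot: [[-0.373, 0.928, -0.001], [0.928, 0.373, -0.0], [0.0, -0.002, -1.0]]
force: [-0.1, -0.6, -2.5]
finger_gap: 15.3
gripper_force: 43.0
```

```bash
python3 - <<'E'
from cell import arm
import cv2,numpy as np,pickle
from h import *
s=arm.camera("scene");st=arm.sense();pickle.dump(s,open("s1.pkl","wb"));p=st["eef_pos"];print(p,st["force"],st["finger_gap"])
print(proj(s,p-[0,0,167]),proj(s,p-[0,0,87]))
u,v=proj(s,p-[0,0,120]).astype(int)
cv2.imwrite("pics/l1.png",cv2.resize(s["pixels"][v-30:v+40,u-40:u+40,::-1],None,fx=7,fy=7,interpolation=cv2.INTER_CUBIC));print(u-40,v-30)
E
```

```text
[553.08897113 155.57966252 311.13914677] [ 0.08747822 -0.51553845 -1.62207196] 15.810512113509846
[318.5667392 203.6954752] [319.2644351  179.48318462]
278 159
```

View pics/l1.png

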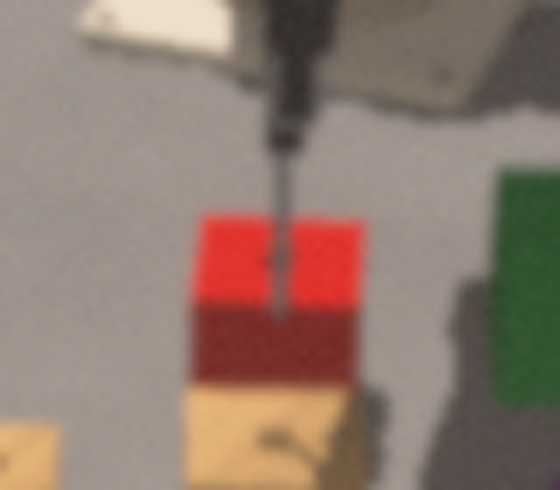

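The rod hangs straight, with its tip at scene (318,204), as predicted from the TCP (318.6,203.7). I'll move over the slot at the suspected tab.

jog_arm(rows=[[0,0,0,0,0,7.5,0],[0,0,0,0,0,7.5,0],[0,0,0,0,0,7.6,0],[-1.5,0,0,0,0,0,0],[-3,0,0,0,0,0,0],[-3,0,0,0,0,0,0],[-3,0,0,0,0,0,0],[-3,0,0,0,0,0,0],[-3,0,0,0,0,0,0],[-3,0,0,0,0,0,0],[-3,0,0,0,0,0,0],[-3,0,0,0,0,0,0],[-3,0,0,0,0,0,0],[-3,-0.15,0,0,0,0,0],[-1.2,0,0,0,0,0,0],[0,0,0,0,0,0,0],[0,0,0,0,0,0,0],[0,0,0,0,0,0,0],[0,0,0,0,0,0,0]])

```text
time: 7.25
eef_pos: [548.3, -170.1, 311.9]
eef_rot: [[0.01, 1.0, -0.0], [1.0, -0.01, 0.0], [0.0, -0.0, -1.0]]
force: [-0.1, 0.2, -0.7]
finger_gap: 15.4
gripper_force: 42.9
```

```bash
cat > look.py <<'E'
import sys
from cell import arm
from h import *
s=arm.camera("scene");t=arm.camera("top");st=arm.sense();p=st["eef_pos"];print(p.round(2),st["eef_rot"].round(4).tolist(),st["force"].round(1),st["ft_torque"].round(2),st["finger_gap"])
tip=p+st["eef_rot"][:,2]*167
print("tip",tip.round(1),"px",proj(s,tip).round(1),"slot ends",proj(s,[548.1,-150.8,110]).round(1),proj(s,[546.8,-246.8,110]).round(1),"tab",proj(s,[547.6,-181.2,110]).round(1))
im=s["pixels"][150:230,165:265,::-1]
cv2.imwrite("pics/%s.png"%sys.argv[1],cv2.resize(im,None,fx=7,fy=7,interpolation=cv2.INTER_CUBIC))
E
python3 look.py s2
```

```text
[ 548.36 -170.37  311.99] [[0.0108, 0.9999, 0.0], [0.9999, -0.0108, 0.0001], [0.0001, 0.0, -1.0]] [ 0.4  0.3 -1.8] [-0.02  0.    0.01] 15.640001107054772
tip [ 548.4 -170.4  145. ] px [218.3 183.1] slot ends [224.8 194. ] [197.8 188.3] tab [216.2 192.2]
```

View pics/s2.png

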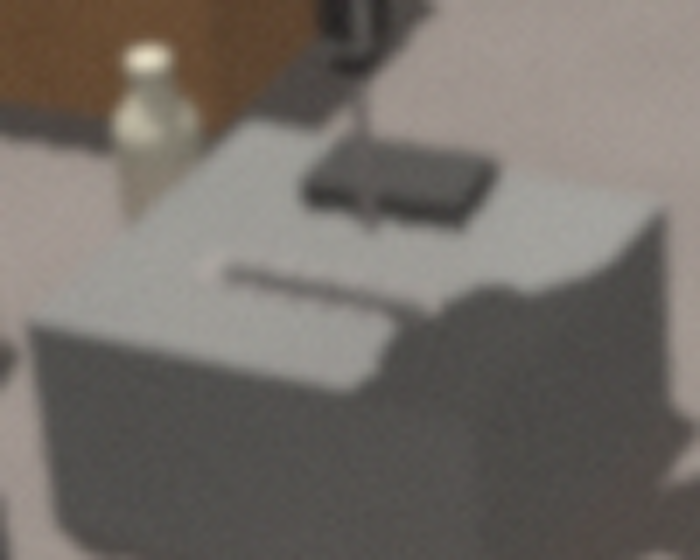

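The tip is at scene (218.1,182.6), within 0.5 px of the prediction, and the slot ends match within 1–2 px. I'll shift 1.1 cm toward the tab and descend to just above the slot.

jog_arm(rows=[[-1.1,-0.07,0,0,0,0,0],[0,0,1,0,0,0,0],[0,0,1,0,0,0,0],[0,0,0.8,0,0,0,0],[0,0,0.3,0,0,0,0],[0,0,0.2,0,0,0,0],[0,0,0.2,0,0,0,0],[0,0,0.1,0,0,0,0],[0,0,0.1,0,0,0,0],[0,0,0,0,0,0,0]])

```text
time: 8.35
eef_pos: [547.9, -182.3, 275.2]
eef_rot: [[0.012, 1.0, 0.002], [1.0, -0.012, -0.0], [-0.0, 0.002, -1.0]]
force: [0.7, 0.3, -1.7]
finger_gap: 15.5
gripper_force: 42.8
```

```bash
python3 look.py s3
```

```text
[ 547.86 -182.29  275.15] [[0.0122, 0.9999, 0.0013], [0.9999, -0.0122, -0.0004], [-0.0003, 0.0013, -1.0]] [ 1.6 -0.4 -1. ] [-0.09 -0.49  0.03] 15.610634055229063
tip [ 548.1 -182.3  108.2] px [215.8 192.7] slot ends [224.8 194. ] [197.8 188.3] tab [216.2 192.2]
```

jog_arm(rows=[[0,0.06,0,0,0,0,0],[0,0,0.1,0,0,0,0],[0,0,0.1,0,0,0,0],[0,0,0,0,0,0,0]])

```text
time: 8.85
eef_pos: [548.2, -182.2, 272.8]
eef_rot: [[0.012, 1.0, 0.0], [1.0, -0.012, -0.0], [-0.0, 0.0, -1.0]]
force: [1.6, 0.1, -0.7]
finger_gap: 15.4
gripper_force: 42.9
```

```bash
python3 -c "
from cell import arm
s=arm.sense();print(s['eef_pos'].round(2),s['force'].round(1),s['ft_torque'].round(2),s['eef_rot'][:,2].round(4))"
```

```text
[ 548.17 -182.21  272.85] [ 1.6  0.1 -0.7] [-0.05 -0.52 -0.01] [ 4.e-04 -1.e-04 -1.e+00]
```

jog_arm(rows=[[0,0.1,0,0,0,0,0],[0,0,0,0,0,0,0]])

```text
time: 9.05
eef_pos: [548.7, -182.1, 272.7]
eef_rot: [[0.012, 1.0, -0.001], [1.0, -0.012, 0.0], [0.0, -0.001, -1.0]]
force: [-0.3, 0.2, -0.8]
finger_gap: 15.5
gripper_force: 43.0
```

```bash
cat > st.py <<'E'
from cell import arm
s=arm.sense();print(s['time'],s['eef_pos'].round(2),s['force'].round(1),s['ft_torque'].round(2),s['eef_rot'][:,2].round(4),s['finger_gap'].round(1))
E
python3 st.py
```

```text
Traceback (most recent call last):
  File "st.py", line 2, in <module>
    s=arm.sense();print(s['time'],s['eef_pos'].round(2),s['force'].round(1),s['ft_torque'].round(2),s['eef_rot'][:,2].round(4),s['finger_gap'].round(1))
                                                                                                                               ^^^^^^^^^^^^^^^^^^^^^
AttributeError: 'float' object has no attribute 'round'
```

jog_arm(rows=[[0,0.08,0.2,0,0,0,0],[0,0,0.2,0,0,0,0],[0,0,0.2,0,0,0,0],[0,0,0.2,0,0,0,0],[0,0,0.2,0,0,0,0],[0,0,0.2,0,0,0,0],[0,0,0.1,0,0,0,0],[0,0,0.1,0,0,0,0],[0,0,0,0,0,0,0]])

```text
time: 9.95
eef_pos: [549.8, -182.2, 258.8]
eef_rot: [[0.012, 1.0, -0.0], [1.0, -0.012, 0.0], [0.0, -0.0, -1.0]]
force: [0.4, -0.4, -2.3]
finger_gap: 15.4
gripper_force: 42.9
```

```bash
sed -i "s/,s\['finger_gap'\].round(1)//" st.py; python3 st.py
```

```text
9.95 [ 549.76 -182.22  258.78] [ 0.4 -0.4 -2.3] [ 0.02  0.01 -0.03] [-2.e-04  1.e-04 -1.e+00]
```

jog_arm(rows=[[0,0,0.1,0,0,0,0],[0,0,0.1,0,0,0,0],[0,0,0.1,0,0,0,0],[0,0,0,0,0,0,0]])

```text
time: 10.35
eef_pos: [550.0, -182.3, 256.3]
eef_rot: [[0.012, 1.0, 0.001], [1.0, -0.012, -0.0], [-0.0, 0.001, -1.0]]
force: [-0.8, -0.6, 2.0]
finger_gap: 15.5
gripper_force: 43.5
```

```bash
python3 st.py
```

```text
10.35 [ 550.   -182.29  256.26] [-0.8 -0.6  2. ] [ 0.06  0.12 -0.05] [ 6.e-04 -2.e-04 -1.e+00]
```

jog_arm(rows=[[0,0,0.05,0,0,0,0],[0,0,0,0,0,0,0]])

```text
time: 10.55
eef_pos: [549.9, -182.0, 255.4]
eef_rot: [[0.012, 1.0, 0.0], [1.0, -0.012, 0.0], [0.0, 0.0, -1.0]]
force: [1.6, 1.6, -0.7]
finger_gap: 15.7
gripper_force: 42.9
```

```bash
python3 st.py
```

```text
10.55 [ 549.93 -182.05  255.39] [ 1.6  1.6 -0.7] [ 0.35 -0.25  0.01] [ 5.e-04  4.e-04 -1.e+00]
```

jog_arm(rows=[[0.1,0,0,0,0,0,0],[0.1,0,0,0,0,0,0],[0,0,0,0,0,0,0]])

```text
time: 10.85
eef_pos: [549.6, -180.1, 255.1]
eef_rot: [[0.012, 1.0, -0.001], [1.0, -0.012, 0.0], [0.0, -0.001, -1.0]]
force: [0.0, -1.0, -1.4]
finger_gap: 15.5
gripper_force: 42.9
```

```bash
python3 st.py
```

```text
10.85 [ 549.65 -180.08  255.12] [ 0.  -1.  -1.4] [-0.01  0.02 -0.02] [-6.e-04  1.e-04 -1.e+00]
```

jog_arm(rows=[[0,0,0.1,0,0,0,0],[0,0,0.1,0,0,0,0],[0,0,0.1,0,0,0,0],[0,0,0,0,0,0,0]])

```text
time: 11.25
eef_pos: [549.7, -180.2, 252.2]
eef_rot: [[0.012, 1.0, -0.0], [1.0, -0.012, 0.0], [0.0, -0.0, -1.0]]
force: [0.8, 0.2, -1.2]
finger_gap: 15.7
gripper_force: 42.9
```

```bash
python3 st.py
```

```text
11.25 [ 549.71 -180.22  252.18] [ 0.8  0.2 -1.2] [ 0.   -0.01  0.  ] [-4.e-04  1.e-04 -1.e+00]
```

Depth is about 24.8 mm and the rod is free. I'll continue slowly.

jog_arm(rows=[[0,0,0.1,0,0,0,0],[0,0,0.1,0,0,0,0],[0,0,0.1,0,0,0,0],[0,0,0,0,0,0,0]])

```text
time: 11.65
eef_pos: [549.8, -180.2, 249.3]
eef_rot: [[0.012, 1.0, -0.0], [1.0, -0.012, 0.0], [0.0, -0.0, -1.0]]
force: [-1.1, -1.0, -1.5]
finger_gap: 15.1
gripper_force: 42.9
```

```bash
python3 st.py
```

```text
11.65 [ 549.77 -180.19  249.25] [-1.1 -1.  -1.5] [0.06 0.01 0.  ] [-3.e-04  1.e-04 -1.e+00]
```

jog_arm(rows=[[0,0,0.1,0,0,0,0],[0,0,0.1,0,0,0,0],[0,0,0.1,0,0,0,0],[0,0,0,0,0,0,0]])

```text
time: 12.05
eef_pos: [549.9, -180.3, 246.6]
eef_rot: [[0.012, 1.0, 0.0], [1.0, -0.012, -0.0], [-0.0, 0.0, -1.0]]
force: [-0.5, 0.0, 0.2]
finger_gap: 15.6
gripper_force: 43.1
```

```bash
python3 st.py
```

```text
12.05 [ 549.94 -180.26  246.57] [-0.5  0.   0.2] [ 0.03  0.03 -0.01] [ 2.e-04 -1.e-04 -1.e+00]
```

jog_arm(rows=[[0,0,0.1,0,0,0,0],[0,0,0.1,0,0,0,0],[0,0,0,0,0,0,0]])

```text
time: 12.35
eef_pos: [550.1, -180.3, 244.9]
eef_rot: [[0.012, 1.0, 0.001], [1.0, -0.012, -0.0], [-0.0, 0.001, -1.0]]
force: [-0.1, 0.4, 4.6]
finger_gap: 15.4
gripper_force: 43.8
```

```bash
python3 st.py
```

```text
12.35 [ 550.09 -180.31  244.93] [-0.1  0.4  4.6] [0.05 0.23 0.03] [ 8.e-04 -3.e-04 -1.e+00]
```

jog_arm(rows=[[0,0,0.1,0,0,0,0],[0,0,0.1,0,0,0,0],[0,0,0,0,0,0,0]])

```text
time: 12.65
eef_pos: [550.2, -180.3, 243.0]
eef_rot: [[0.012, 1.0, 0.001], [1.0, -0.012, -0.0], [-0.0, 0.001, -1.0]]
force: [-0.5, 0.5, 5.8]
finger_gap: 15.4
gripper_force: 43.9
```

```bash
python3 st.py
```

```text
12.65 [ 550.16 -180.31  243.03] [-0.5  0.5  5.8] [0.06 0.22 0.06] [ 1.e-03 -3.e-04 -1.e+00]
```

The force rises about 1 N over 2 mm, which matches the tab's spring. I'll keep pressing gently.

jog_arm(rows=[[0,0,0.1,0,0,0,0],[0,0,0.1,0,0,0,0],[0,0,0,0,0,0,0]])

```text
time: 12.95
eef_pos: [550.2, -180.3, 241.1]
eef_rot: [[0.012, 1.0, 0.001], [1.0, -0.012, -0.0], [-0.0, 0.001, -1.0]]
force: [-0.4, -0.2, 5.9]
finger_gap: 15.3
gripper_force: 44.0
```

```bash
python3 st.py
```

```text
12.95 [ 550.18 -180.34  241.1 ] [-0.4 -0.2  5.9] [0.12 0.28 0.01] [ 1.e-03 -4.e-04 -1.e+00]
```

jog_arm(rows=[[0,0,0.1,0,0,0,0],[0,0,0.05,0,0,0,0],[0,0,0,0,0,0,0],[0,0,0,0,0,0,0],[0,0,0,0,0,0,0],[0,0,0,0,0,0,0],[0,0,0,0,0,0,0],[0,0,0,0,0,0,0]])

```text
time: 13.75
eef_pos: [550.2, -180.3, 239.6]
eef_rot: [[0.012, 1.0, 0.001], [1.0, -0.012, -0.0], [-0.0, 0.001, -1.0]]
force: [0.2, 0.7, 5.9]
finger_gap: 15.5
gripper_force: 43.8
```

```bash
python3 st.py; python3 - <<'E'
from cell import arm
from h import *
t=arm.camera("top");o=pickle.load(open("top.pkl","rb"))
d=cv2.absdiff(t["pixels"],o["pixels"]).sum(2)[250:285,325:425]
print("front diff px",(d>60).sum(),(np.nonzero((d>60).any(1))[0]+250).tolist())
a=t["pixels"][165:285,310:430,::-1]
cv2.imwrite("pics/d1.png",cv2.resize(a,None,fx=4,fy=4,interpolation=cv2.INTER_CUBIC))
E
```

```text
13.75 [ 550.24 -180.34  239.64] [0.2 0.7 5.9] [ 0.08  0.15 -0.01] [ 1.3e-03 -4.0e-04 -1.0e+00]
front diff px 653 [250, 251, 252, 253, 254, 255, 256, 257, 258, 259, 260, 261, 262, 263, 264, 265, 266, 267, 268, 269, 270, 271, 272, 273, 274, 275, 276, 277, 278, 279, 280, 281, 282, 283, 284]
```

View pics/d1.png

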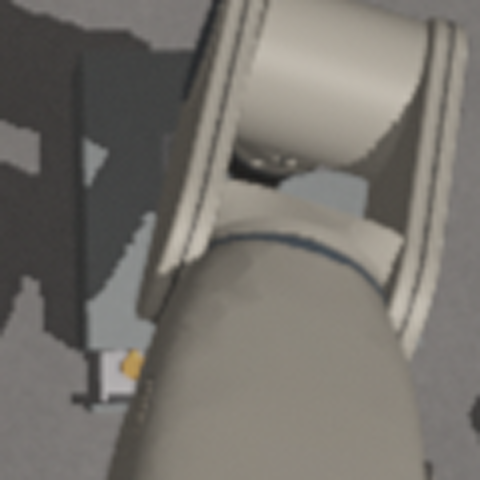

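The drawer is out: it protrudes from crop (110,350) to (110,405), about 14 px or 38–40 mm. I'll withdraw straight up.

jog_arm(rows=[[0,0,-0.3,0,0,0,0],[0,0,-0.6,0,0,0,0],[0,0,-0.8,0,0,0,0],[0,0,-0.8,0,0,0,0],[0,0,-0.8,0,0,0,0],[0,0,-0.8,0,0,0,0],[0,0,-0.8,0,0,0,0],[0,0,-1,0,0,0,0],[0,0,-1,0,0,0,0],[0,0,-0.3,0,0,0,0],[0,0,0,0,0,0,0],[0,0,0,0,0,0,0]])

```text
time: 15.0
eef_pos: [549.7, -180.1, 310.7]
eef_rot: [[0.012, 1.0, -0.0], [1.0, -0.012, 0.0], [0.0, -0.0, -1.0]]
force: [-0.1, -0.1, -1.0]
finger_gap: 15.5
gripper_force: 43.0
```

```bash
python3 st.py
```

```text
15.0 [ 549.65 -180.15  310.7 ] [-0.1 -0.1 -1. ] [-0.03 -0.01 -0.08] [-4.e-04  1.e-04 -1.e+00]
```

jog_arm(rows=[[1.6,0.04,0,0,0,0,0],[3,0,0,0,0,0,0],[3,0,0,0,0,0,0],[3,0,0,0,0,0,0],[3,0,0,0,0,0,0],[3,0,0,0,0,0,0],[3,0,0,0,0,0,0],[3,0,0,0,0,0,0],[3,0,0,0,0,0,0],[3,0,0,0,0,0,0],[3,0,0,0,0,0,0],[2,0,0,0,0,0,0],[0,0,0,0,0,-7.5,0],[0,0,0,0,0,-7.5,0],[0,0,0,0,0,-7.6,0],[0,0,0,0,0,0,0],[0,0,0,0,0,0,0],[0,0,0,0,0,0,0]])

```text
time: 16.8
eef_pos: [554.1, 156.0, 310.7]
eef_rot: [[-0.371, 0.929, -0.0], [0.929, 0.371, -0.0], [0.0, -0.0, -1.0]]
force: [-0.5, 0.5, -2.0]
finger_gap: 15.5
gripper_force: 42.9
```

```bash
python3 st.py
```

```text
16.8 [554.13 155.97 310.74] [-0.5  0.5 -2. ] [-0.04  0.01  0.04] [-4.e-04 -0.e+00 -1.e+00]
```

jog_arm(rows=[[0,0.15,1,0,0,0,0],[0,0,1.5,0,0,0,0],[0,0,1.5,0,0,0,0],[0,0,1,0,0,0,0],[0,0,0.4,0,0,0,0],[0,0,0.3,0,0,0,0],[0,0,0.2,0,0,0,0],[0,0,0.2,0,0,0,0],[0,0,0.2,0,0,0,0],[0,0,0,0,0,0,0]])

```text
time: 17.8
eef_pos: [555.7, 156.3, 247.9]
eef_rot: [[-0.373, 0.928, 0.0], [0.928, 0.373, 0.0], [0.0, 0.0, -1.0]]
force: [-0.1, -0.4, -1.2]
finger_gap: 15.6
gripper_force: 42.9
```

```bash
python3 st.py
```

```text
17.8 [555.71 156.31 247.95] [-0.1 -0.4 -1.2] [ 0.05 -0.01 -0.02] [ 1.e-04  0.e+00 -1.e+00]
```

The tip is about 4 mm into the hole and free. I'll carry on down to near the seat.

jog_arm(rows=[[0,0,0.3,0,0,0,0],[0,0,0.6,0,0,0,0],[0,0,0.8,0,0,0,0],[0,0,0.8,0,0,0,0],[0,0,0.8,0,0,0,0],[0,0,0.8,0,0,0,0],[0,0,0.8,0,0,0,0],[0,0,0.8,0,0,0,0],[0,0,0.8,0,0,0,0],[0,0,0.5,0,0,0,0],[0,0,0.2,0,0,0,0],[0,0,0,0,0,0,0]])

```text
time: 19.0
eef_pos: [555.7, 156.3, 175.7]
eef_rot: [[-0.373, 0.928, -0.0], [0.928, 0.373, -0.0], [0.0, -0.0, -1.0]]
force: [0.6, -0.0, -1.4]
finger_gap: 14.9
gripper_force: 42.9
```

```bash
python3 st.py
```

```text
19.0 [555.66 156.29 175.65] [ 0.6 -0.  -1.4] [-0.03  0.02  0.01] [-4.e-04 -1.e-04 -1.e+00]
```

jog_arm(rows=[[0,0,0.1,0,0,0,0],[0,0,0.1,0,0,0,0],[0,0,0.1,0,0,0,0],[0,0,0,0,0,0,0]])

```text
time: 19.4
eef_pos: [555.7, 156.3, 173.0]
eef_rot: [[-0.373, 0.928, 0.0], [0.928, 0.373, 0.0], [0.0, 0.0, -1.0]]
force: [-1.1, 0.7, -1.5]
finger_gap: 15.7
gripper_force: 42.9
```

```bash
python3 st.py
```

```text
19.4 [555.72 156.31 172.97] [-1.1  0.7 -1.5] [-0.02 -0.04 -0.02] [ 1.e-04  0.e+00 -1.e+00]
```

jog_arm(rows=[[0,0,0.05,0,0,0,0],[0,0,0.05,0,0,0,0],[0,0,0.05,0,0,0,0],[0,0,0,0,0,0,0]])

```text
time: 19.8
eef_pos: [555.8, 156.3, 172.0]
eef_rot: [[-0.373, 0.928, 0.0], [0.928, 0.373, 0.0], [-0.0, 0.0, -1.0]]
force: [-2.4, -0.8, 5.1]
finger_gap: 15.7
gripper_force: 43.9
```

```bash
python3 st.py
```

```text
19.8 [555.83 156.34 172.02] [-2.4 -0.8  5.1] [-0.15  0.38 -0.01] [ 2.e-04  0.e+00 -1.e+00]
```

The rod is seated, with the foot bearing on the block at z ≈ 172, as at the grasp. I'll release and rise.

jog_arm(rows=[[0,0,-0.05,0,0,0,0],[0,0,0,0,0,0,0.3],[0,0,0,0,0,0,0.6],[0,0,0,0,0,0,1],[0,0,0,0,0,0,1],[0,0,0,0,0,0,1],[0,0,0,0,0,0,1],[0,0,-1,0,0,0,1],[0,0,-2,0,0,0,1],[0,0,-3,0,0,0,1],[0,0,-3,0,0,0,1],[0,0,-3,0,0,0,1],[0,0,-3,0,0,0,1],[-3,0,0,0,0,0,1],[-3,0,0,0,0,0,1],[-3,0,0,0,0,0,1],[-3,0,0,0,0,0,1],[-3,0,0,0,0,0,1],[0,0,0,0,0,0,1],[0,0,0,0,0,0,1]])

```text
time: 21.8
eef_pos: [611.6, 16.7, 322.4]
eef_rot: [[-0.372, 0.928, 0.0], [0.928, 0.372, 0.0], [0.0, 0.0, -1.0]]
force: [0.0, 0.2, -0.4]
finger_gap: 85.1
gripper_force: 0.0
```

```bash
python3 st.py; python3 - <<'E'
from cell import arm
from h import *
t=arm.camera("top");s=arm.camera("scene")
f=lambda i:cv2.resize(i[:,:,::-1],None,fx=4,fy=4,interpolation=cv2.INTER_CUBIC)
cv2.imwrite("pics/f1.png",np.hstack([f(t["pixels"][140:280,205:305]),f(s["pixels"][150:290,275:375])]))
E
```

```text
21.8 [611.6   16.73 322.36] [ 0.   0.2 -0.4] [-0.05  0.05  0.01] [ 1.e-04  3.e-04 -1.e+00]
```

View pics/f1.png

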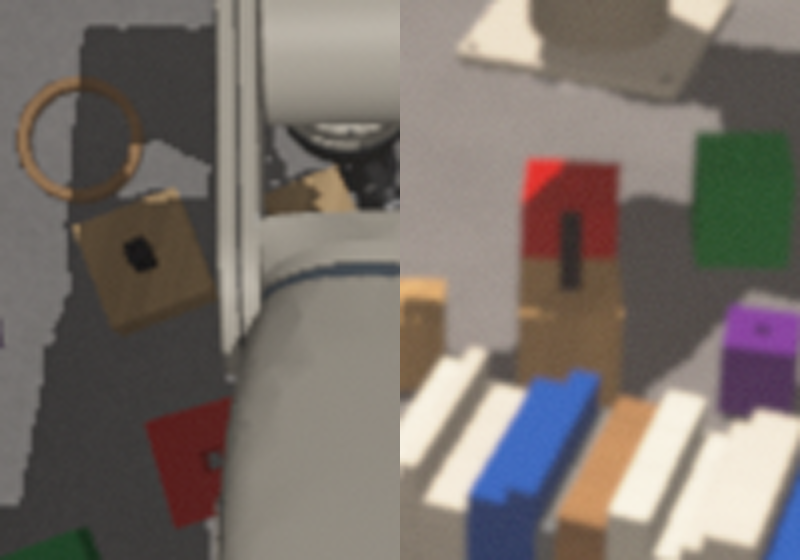

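The rod stands upright in the large wooden stand, with the handle at top crop (140,255) and scene crop (570,250), its foot on the block. The tape has not moved and the arm is clear.

```bash
python3 -c "
from cell import arm
print(arm.sign_off())"
```

```text
the job is handed in; nothing more can be done
None
```

The drawer sprang out about 40 mm by eye in the top view, with the rod pressing the tab at roughly 8 N. The rod is back upright and seated in the large wooden stand, the arm is clear, and the job was handed in at about 22 s; the sign-off returned no verdict.

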